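Snap the guard collar onto the gearbox output shaft

ROBOT

A 7-joint arm with a two-finger parallel gripper is mounted at the origin on the work surface. World frame = base frame: x ahead of the robot, y to its left, z up, the work surface at z = 0. Lengths are in m, angles in rad, forces in N, time in s.
With the tool pointing down it reaches from about 0.425 to 0.825 m from the base axis. Payload 3.6 kg.
Tool frame: the origin (TCP) lies at the very end of the fingers, on their centre line; the grasp point (between the pads) lies 19 mm behind it (robot.hold_point_z is the distance from the TCP to the grasp point, in m); z points along the fingers, y is the direction in which the jaws open and shut (so a half turn about z gives the same grasp; the last joint's range is limited). The gripper opens to 93 mm and grips with 3 to 60 N. Pads are 15 mm wide; open, the fingers measure 128 mm over their backs; the gripper's body (75 mm by 188 mm) begins 65 mm behind the grasp point.
Start: joints at [1.232, 0.615, -0.013, 1.423, 0.008, 1.103, -0.04], TCP at [0.199, -0.619, 0.219] pointing down, gripper open.
Joint ranges: [-3.12, 3.12], [-0.3, 2.06], [-1.34, 1.32], [0.26, 2.42], [-1.36, 4.5], [0.01, 1.98], [-2.84, 2.84]. Speed limits (rad/s): [2.79, 2.79, 3.14, 3.14, 3.14, 3.14, 3.14].

INTERFACE

Orientations are given as a unit quaternion [w, x, y, z].
In Python, from workcell import robot, vision, finish_job, spotter gives the robot as it stands.
- The arm moves only by the shell command python3 -m handwheel 'ROWS' [FORCE]. ROWS is JSON, a list of rows, each an object of numbers: "wx", "wy", "wz": the turn, a rotation vector about the tool's x, y, z as a fraction of full scale; "tx", "ty", "tz": the shift along the tool's x, y, z as a fraction of full scale; "grip": the opening, from 0 (shut) to 1 (fully open). A call has 1 to 5 rows; each row is the pose to reach, as a shift and turn from the pose commanded when the call began, along the tool's axes at that moment; what a row does not reach only later rows make up. Full scale, the value 1, is 0.4 m for a shift and 60 degrees for a turn. A row lasts 1/10 s, in which the tool goes at most 50 mm and 8.59 degrees, less where a joint would pass 70% of its speed; a pose out of reach is approached as far as the arm can. A call with a number of a shift or a turn outside -1 to 1 is refused whole. A call with a gripper value outside its range is refused whole. The fingers move at their own pace and stop on an object; FORCE is the grip in N (left out, the last holds). Time passes only in rows, so rows that repeat a pose let the fingers close. It gives the time, the measured TCP pose, the force and the opening at its end, in the units of the state.
- robot.sense(): the state, without advancing time (a new reading comes with each control period).
- vision.capture(name): name is "side" or "top" or "wrist"; returns a dict with "image" (400x640x3 uint8, red, green, blue), "intrinsics" (3x3 intrinsics, pixels), "dist_coeffs" ([k1, k2, p1, p2, k3] as OpenCV has them; the pictures are not rectified), "pose" (4x4, takes a point from camera to world coordinates); the wrist camera has in their place "T_tool_cam" (4x4, takes a point from camera to tool coordinates, whose origin is the TCP and whose axes are the flange's). Camera axes: x right, y up, looking along -z (the intrinsics and any distortion apply to the point x, -y, -z); pixel columns grow to the right and rows downward; lengths in m; the calibration is good to about 2 mm. A picture is of the moment at which its call begins: read the wrist's pose just before it. There is no depth.
- finish_job(): hands the job in, once; it reports no verdict.
Trained networks look in the newest picture that a camera, given by its name, has taken for a name from the list of things; names that differ only in an ending like _2 or _b are one class to them, and where a whole thing is asked for, a point or a joint stands for the part that bears it (a point fixed in the world has none). Each returns a list of dicts, best first, with "conf" (0 to 1); they miss things now and then, are a little off and sometimes report something else, mostly with a low value. They report only what shows in the picture. A call takes as long as a camera call. They do not tell look-alikes from the thing itself.
- spotter.recognise(query, camera): "box" ([centre column, centre row, width, height] in pixels, round what is visible of it).
- spotter.cut_out(query, camera): "pixels" (400x640 bool, what is visible of it) and "box" ([centre column, centre row, width, height] in pixels, round what is visible of it).
The state is a dict: "t": time; "joint_pos": joint angles; "joint_velocities": joint speeds; "joint_efforts": joint torques, N m; "position": TCP position; "ee_rot": TCP orientation; "wrist_force": force on the tool from outside, world axes, zero at the start; "moment": the same for the moment, N m; "grip_width": opening from 0.0 (shut) to 1.0 (fully open).
Only numpy, scipy, OpenCV 4.12 (cv2) and the standard library are available. Lean on these libraries where they do the work, as an engineer would, in place of code of your own. Each camera call takes 0.05 s, during which the arm holds its last target. There are 200 camera calls.

TASK

In the spare-parts store, take the orange guard collar from among the rings on the bench and push it straight down around the gearbox's upright output shaft, over the two black snap hooks, until it is fully home and both hooks have clicked out over its rim. Then let go.

Things in the scene. Friction and masses are not known exactly. Their poses are not given: they have to be found in the camera images.
- collar: Loose orange plastic guard collar: plain open ring, outer diameter 64 mm, bore 50 mm, 32 mm high, about 50 g, same either way up and at any yaw, lying flat on the bench. Origin: centre of its underside; z is its axis. Look-alikes nearby that do not fit: a thick black rubber ring (22 mm high) and a steel bearing (18 mm high).
- gearbox: Fixed green gearbox, housing 110 x 110 mm, 90 mm high, on a 150 x 130 mm foot. A round boss, 62 mm across, rises to the flat seat 120 mm above the origin. On the seat stand a steel shaft (24 mm across, 50 mm tall) and two black snap hooks, at +y and -y of it. A seated collar rests on the seat around all three. Origin: centre of underside, on the shaft axis; z up; side shaft to -x.
- hook_left (a joint): Bend of the snap hook on the gearbox's +y side, rad: 0 upright at rest, positive bent in to the shaft. 12 mm wide, rooted at the seat, outer face 24 mm from the shaft axis; barb reaches 28 mm, its flat underside 35 mm above the seat, then slopes in to 17 mm at its top, 55 mm above the seat (guides a collar 5 mm off centre). Passing both barbs takes about 7 N; then they spring back.
- hook_right (a joint): The same for the hook on the gearbox's -y side, rad: 0 upright at rest, positive bent in towards the shaft.
There are look-alikes about, which are no part of the job. Of the things that look like the collar, take the one that is farthest to the robot's left at the start.

How it is judged:
By the outcome, as a careful person would: the job done as asked, in the order asked, and still so for the second after the job is handed in, with the robot touching nothing.
It also fails if it takes over 40 s, if anything falls off the work surface, if the arm or the gripper's body presses on something with over 40 N, if the wrist force passes 120 N, or if a joint passes its speed limit or range.

## Working session

There is one attempt and no reset: what is moved stays moved. The work goes in short steps, Python scripts to look and compute and a shell command to move; the robot and the scene stay as the last step left them, time stands still between calls to the robot, and variables do not carry over. Pictures are saved under pics/ and viewed, about 8 in all and at most 12, crops included, and the job is handed in when it is done.

```bash
mkdir -p pics; cat > h.py <<'E'
import numpy as np, cv2
from workcell import robot, vision, spotter
from scipy.spatial.transform import Rotation as R
def cap(n):
    s=robot.sense(); c=vision.capture(n)
    if 'pose' not in c:
        q=s['ee_rot']; T=np.eye(4); T[:3,:3]=R.from_quat([q[1],q[2],q[3],q[0]]).as_matrix(); T[:3,3]=s['position']
        c['pose']=T@c['T_tool_cam']
    return c
def ray(c,uv):
    p=cv2.undistortPoints(np.array([[uv]],float),np.array(c['intrinsics'],float),np.array(c['dist_coeffs'],float))[0,0]
    P=np.array(c['pose']); return P[:3,3],P[:3,:3]@np.array([p[0],-p[1],-1])
def atz(c,uv,z):
    o,d=ray(c,uv); return o+d*(z-o[2])/d[2]
def proj(c,X):
    P=np.linalg.inv(np.array(c['pose'])); X=np.atleast_2d(X)@P[:3,:3].T+P[:3,3]
    X=X*[1,-1,-1]
    return cv2.projectPoints(X,np.zeros(3),np.zeros(3),np.array(c['intrinsics'],float),np.array(c['dist_coeffs'],float))[0][:,0]
def save(c,f): cv2.imwrite('pics/'+f,c['image'][:,:,::-1])
E
python3 - <<'E'
from h import *
print(robot.sense())
for n in ('top','side'):
    c=cap(n); save(c,n+'1.png'); print(n,np.round(c['pose'],3).tolist())
    for q in ('collar','gearbox','hook_left','hook_right'):
        for d in spotter.recognise(q,n)[:6]:
            b=d['box']; print(n,q,round(d['conf'],2),np.round(b,1),[np.round(atz(c,b[:2],z)[:2],3).tolist() for z in (0.016,0.12,0.17)])
E
```

```text
{'t': 0.0, 'joint_pos': array([ 1.23252878,  0.61589289, -0.01262552,  1.42490728,  0.00812442,
        1.10339108, -0.04039626]), 'joint_velocities': array([ 3.59281941e-04, -7.47360448e-04, -1.37067555e-03, -1.04013031e-03,
        8.81211928e-04,  1.05629228e-03,  4.94966335e-05]), 'joint_efforts': array([-1.75087644e-05, -4.58934546e+01,  2.08803336e-01, -1.65741044e+01,
       -6.11367426e-02,  2.05079484e-02,  2.40926074e-04]), 'position': array([ 0.19914398, -0.61790467,  0.21749547]), 'ee_rot': array([-1.25414257e-03,  9.87867010e-01,  1.55296968e-01, -2.24022846e-04]), 'wrist_force': array([0.34033514, 0.01486134, 0.4711873 ]), 'moment': array([-0.01081411, -0.02553439, -0.04798853]), 'grip_width': 1.0012568322782947}
top [[0.007, 0.982, -0.187, 0.307], [-1.0, 0.006, -0.008, -0.083], [-0.006, 0.187, 0.982, 1.171], [0.0, 0.0, 0.0, 1.0]]
top collar 0.77 [312.5 226.1  29.4  26.9] [[0.467, -0.061], [0.453, -0.063], [0.446, -0.064]]
top collar 0.76 [459.7 258.9  29.8  21.5] [[0.387, -0.428], [0.38, -0.397], [0.376, -0.382]]
top collar 0.74 [391.5 274.1  29.7  23.4] [[0.349, -0.25
[... 206 characters left out ...]
, [0.511, 0.219]]
side [[-0.863, 0.28, -0.42, 0.027], [-0.505, -0.466, 0.727, 0.713], [0.008, 0.839, 0.543, 0.696], [0.0, 0.0, 0.0, 1.0]]
side collar 0.83 [396.2 207.9  23.6  19.7] [[0.337, -0.243], [0.29, -0.097], [0.267, -0.027]]
side collar 0.81 [363.  223.4  24.3  22.3] [[0.383, -0.138], [0.328, -0.008], [0.302, 0.055]]
side collar 0.78 [313.6 229.6  26.   25.6] [[0.475, -0.054], [0.406, 0.064], [0.373, 0.12]]
side gearbox 0.66 [206.1 288.8  77.1 109.2] [[0.563, 0.236], [0.481, 0.309], [0.442, 0.344]]
side hook_left 0.42 [179.6 253.   12.7  23.6] [[0.692, 0.181], [0.59, 0.262], [0.541, 0.301]]
side hook_right 0.5 [313.7 231.1  28.8  28.5] [[0.472, -0.049], [0.404, 0.068], [0.371, 0.124]]
```

```bash
python3 - <<'E'
import cv2,numpy as np
a=cv2.imread('pics/top1.png')[120:330,110:510]; b=cv2.imread('pics/side1.png')[170:380,110:510]
cv2.imwrite('pics/both.png',cv2.resize(np.vstack([a,b]),None,fx=1.42,fy=1.42,interpolation=3))
E
```

```text
(no output)
```

View pics/both.png

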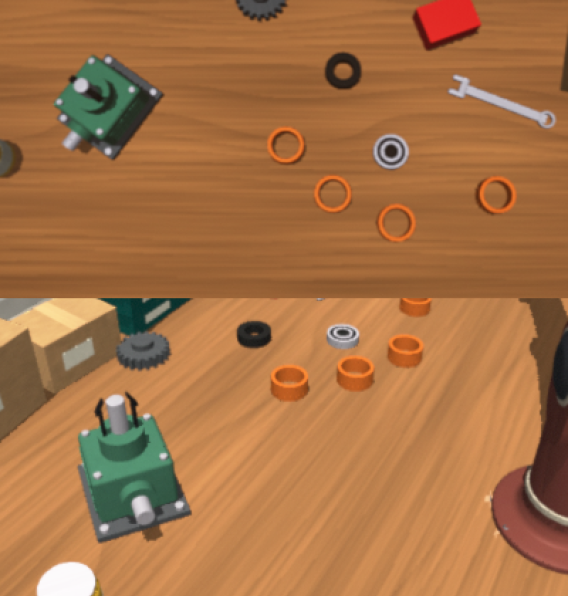

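View 1 shows four orange rings, the black ring and the bearing. The leftmost ring is at top pixel (312,226), which is about (0.47, -0.06). The gearbox is at top (185,196). Next I'll work out the shift for a wrist look at that ring.

```bash
cat >> h.py <<'E'
def rows(target,yaw=0):
    s=robot.sense(); q=s['ee_rot']; r=R.from_quat([q[1],q[2],q[3],q[0]])
    d=np.array(target)-s['position']
    z=r.as_matrix()[:,2]; print('t=%.2f'%s['t'],'pos',np.round(s['position'],4),'zaxis',np.round(z,4),'shift m',np.round(r.inv().apply(d),4),'units',np.round(r.inv().apply(d)/0.4,4), 'j7',round(s['joint_pos'][6],2))
E
python3 - <<'E'
from h import *
print(np.round(vision.capture('wrist')['T_tool_cam'],3)); rows([0.47,-0.06,0.22])
E
```

```text
[[ 0.     0.961  0.275  0.076]
 [ 1.    -0.    -0.     0.   ]
 [-0.     0.275 -0.961 -0.166]
 [ 0.     0.     0.     1.   ]]
t=0.55 pos [ 0.1994 -0.6186  0.2186] zaxis [-0.e+00  1.e-04 -1.e+00] shift m [ 0.4289 -0.4486 -0.0013] units [ 1.0723 -1.1216 -0.0033] j7 -0.04
```

```bash
python3 -m handwheel '[{"tx":0.09,"ty":-0.094,"grip":1},{"tx":0.18,"ty":-0.188,"grip":1},{"tx":0.27,"ty":-0.282,"grip":1},{"tx":0.36,"ty":-0.376,"grip":1},{"tx":0.45,"ty":-0.47,"grip":1}]' 40
python3 -m handwheel '[{"tx":0.09,"ty":-0.094,"grip":1},{"tx":0.18,"ty":-0.188,"grip":1},{"tx":0.27,"ty":-0.282,"grip":1},{"tx":0.36,"ty":-0.376,"grip":1},{"tx":0.45,"ty":-0.47,"grip":1}]'
python3 -m handwheel '[{"tx":0.09,"ty":-0.094,"grip":1},{"tx":0.172,"ty":-0.18,"grip":1},{"tx":0.172,"ty":-0.18,"grip":1},{"tx":0.172,"ty":-0.18,"grip":1}]'
python3 - <<'E'
from h import *
rows([0.47,-0.06,0.22])
c=cap('wrist'); save(c,'w1.png')
for d in spotter.cut_out('collar','wrist')[:4]: print(round(d['conf'],2),d['box'],atz(c,d['box'][:2],0.016))
rows([0.47,-0.06,0.22])
E
```

```text
t=0.55 pos [ 0.1994 -0.6186  0.2186] zaxis [-0.e+00  1.e-04 -1.e+00] shift m [ 0.4289 -0.4486 -0.0013] units [ 1.0723 -1.1216 -0.0033] j7 -0.04
t=0.65 pos [ 0.1994 -0.6186  0.2187] zaxis [ 0.  0. -1.] shift m [ 0.429  -0.4486 -0.0013] units [ 1.0724 -1.1216 -0.0033] j7 -0.04$[0]: bad value
$[0]: bad value
$[0]: bad value
```

View pics/w1.png

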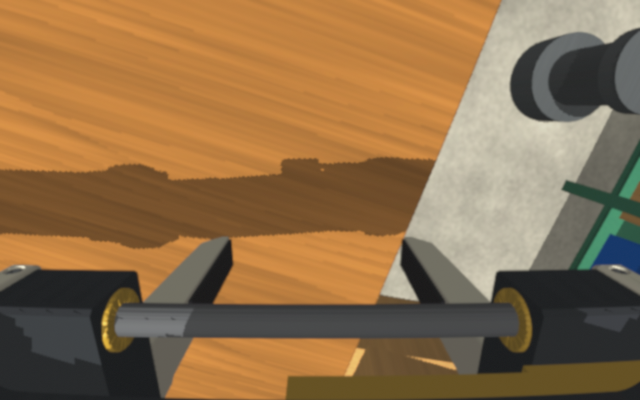

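The arm did not move, so view 2 shows only the bench under the start pose. The rows were refused, probably because they need every key.

```bash
python3 -m handwheel '[{"wx":0,"wy":0,"wz":0,"tx":0.09,"ty":-0.094,"tz":0,"grip":1},{"wx":0,"wy":0,"wz":0,"tx":0.18,"ty":-0.188,"tz":0,"grip":1},{"wx":0,"wy":0,"wz":0,"tx":0.27,"ty":-0.282,"tz":0,"grip":1},{"wx":0,"wy":0,"wz":0,"tx":0.36,"ty":-0.376,"tz":0,"grip":1},{"wx":0,"wy":0,"wz":0,"tx":0.45,"ty":-0.47,"tz":0,"grip":1}]' 40
```

```text
t: 1.15
position: [0.3093, -0.392, 0.219]
ee_rot: [0.0, 0.988, 0.155, 0.0]
wrist_force: [1.0, -0.3, 0.3]
grip_width: 1.0
```

```bash
python3 -m handwheel '[{"wx":0,"wy":0,"wz":0,"tx":0.09,"ty":-0.094,"tz":0,"grip":1},{"wx":0,"wy":0,"wz":0,"tx":0.18,"ty":-0.188,"tz":0,"grip":1},{"wx":0,"wy":0,"wz":0,"tx":0.27,"ty":-0.282,"tz":0,"grip":1},{"wx":0,"wy":0,"wz":0,"tx":0.36,"ty":-0.376,"tz":0,"grip":1},{"wx":0,"wy":0,"wz":0,"tx":0.45,"ty":-0.47,"tz":0,"grip":1}]'
python3 -m handwheel '[{"wx":0,"wy":0,"wz":0,"tx":0.09,"ty":-0.094,"tz":0,"grip":1},{"wx":0,"wy":0,"wz":0,"tx":0.172,"ty":-0.18,"tz":0,"grip":1},{"wx":0,"wy":0,"wz":0,"tx":0.172,"ty":-0.18,"tz":0,"grip":1},{"wx":0,"wy":0,"wz":0,"tx":0.172,"ty":-0.18,"tz":0,"grip":1},{"wx":0,"wy":0,"wz":0,"tx":0.172,"ty":-0.18,"tz":0,"grip":1}]'
python3 - <<'E'
from h import *
c=cap('wrist'); save(c,'w2.png')
for d in spotter.cut_out('collar','wrist')[:4]: print(round(d['conf'],2),d['box'],atz(c,d['box'][:2],0.016))
rows([0.47,-0.06,0.22])
E
```

```text
t: 1.65
position: [0.4185, -0.1671, 0.2192]
ee_rot: [0.0, 0.988, 0.155, 0.001]
wrist_force: [1.3, -0.6, -0.7]
grip_width: 0.997
t: 2.15
position: [0.4606, -0.0806, 0.2187]
ee_rot: [0.0, 0.988, 0.154, -0.0]
wrist_force: [0.3, -0.9, 0.1]
grip_width: 0.999
0.94 [344.5, 245.2, 59.3, 61.7] [ 0.39042855 -0.13959741  0.016     ]
0.91 [298.7, 156.9, 58.8, 61.5] [ 0.47629298 -0.05534236  0.016     ]
0.81 [400.5, 287.8, 28.3, 29.5] [ 0.3564834  -0.22690301  0.016     ]
t=2.25 pos [ 0.4605 -0.081   0.2187] zaxis [-4.e-04 -7.e-04 -1.e+00] shift m [ 0.0154 -0.0171 -0.0013] units [ 0.0386 -0.0428 -0.0034] j7 -1.21
```

View pics/w2.png

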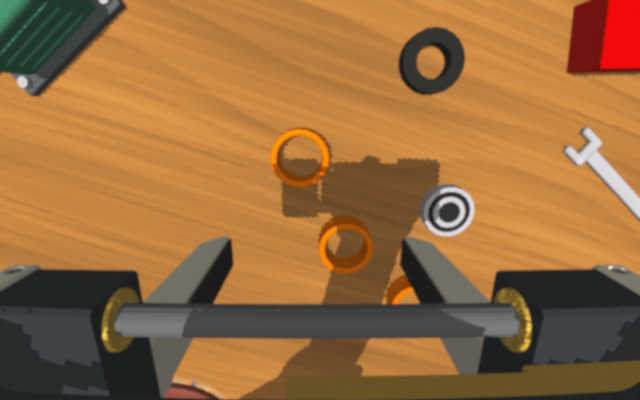

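View 3 shows the target ring at (299,157), the second ring at (345,245), and the gearbox foot at upper left.

```bash
cat >> h.py <<'E'
from scipy.optimize import least_squares
def hullc(p):
    h=cv2.convexHull(np.asarray(p,np.float32)); m=cv2.moments(h); return np.array([m['m10']/m['m00'],m['m01']/m['m00']]),m['m00']
def circ(x,y,z,r,n=120):
    a=np.linspace(0,2*np.pi,n); return np.c_[x+r*np.cos(a),y+r*np.sin(a),a*0+z]
def fitring(c,mask,x0):
    ys,xs=np.nonzero(mask); m,A=hullc(np.c_[xs,ys])
    f=lambda p: hullc(proj(c,np.r_[circ(*p,0,.032),circ(*p,.032,.032)]))[0]-m
    s=least_squares(f,x0,x_scale=.01,diff_step=1e-3); A2=hullc(proj(c,np.r_[circ(*s.x,0,.032),circ(*s.x,.032,.032)]))[1]
    return s.x,A,A2
E
python3 - <<'E'
from h import *
c=cap('wrist')
for d in spotter.cut_out('collar','wrist'):
    if d['box'][1]<190 and d['conf']>.4: p=fitring(c,d['pixels'],[.473,-.058]); print(d['conf'],p)
rows([*p[0],0.005])
E
```

```text
0.64 (array([ 0.47785847, -0.05654592]), 2791.5, 2831.6871112138033)
t=2.35 pos [ 0.4606 -0.0807  0.2187] zaxis [-1.e-04 -4.e-04 -1.e+00] shift m [ 0.0238 -0.0179  0.2137] units [ 0.0595 -0.0446  0.5343] j7 -1.21
```

```bash
python3 -m handwheel '[{"wx":0,"wy":0,"wz":0,"tx":0.06,"ty":-0.045,"tz":0.1,"grip":1},{"wx":0,"wy":0,"wz":0,"tx":0.06,"ty":-0.045,"tz":0.2,"grip":1},{"wx":0,"wy":0,"wz":0,"tx":0.06,"ty":-0.045,"tz":0.32,"grip":1},{"wx":0,"wy":0,"wz":0,"tx":0.06,"ty":-0.045,"tz":0.32,"grip":1},{"wx":0,"wy":0,"wz":0,"tx":0.06,"ty":-0.045,"tz":0.32,"grip":1}]'
python3 - <<'E'
from h import *
c=cap('wrist'); save(c,'w3.png')
for d in spotter.cut_out('collar','wrist'):
    p=fitring(c,d['pixels'],[.478,-.057]); print(d['conf'],d['box'],p)
    rows([*p[0],0.005])
E
```

```text
t: 2.85
position: [0.4783, -0.0553, 0.0909]
ee_rot: [-0.0, 0.988, 0.155, -0.001]
wrist_force: [0.4, -0.1, 0.4]
grip_width: 1.001
0.91 [380.2, 328.9, 71.6, 88.5] (array([ 0.39226315, -0.13902913]), 5088.0, 5440.95787143521)
t=2.95 pos [ 0.4802 -0.0553  0.093 ] zaxis [ 4.8e-03 -5.0e-04 -1.0e+00] shift m [-0.1098  0.0527  0.0876] units [-0.2744  0.1317  0.219 ] j7 -1.31
0.86 [317.1, 212.5, 91.7, 91.3] (array([ 0.47748137, -0.05655315]), 6014.5, 6342.962370019173)
t=2.95 pos [ 0.4802 -0.0553  0.093 ] zaxis [ 4.8e-03 -5.0e-04 -1.0e+00] shift m [-0.0034  0.0002  0.088 ] units [-0.0085  0.0005  0.22  ] j7 -1.31
0.44 [447.9, 369.5, 20.7, 15.2] (array([ 0.37011109, -0.21571205]), 147.5, 5088.050669581629)
t=2.95 pos [ 0.4802 -0.0553  0.093 ] zaxis [ 4.8e-03 -5.0e-04 -1.0e+00] shift m [-0.1543  0.1189  0.0875] units [-0.3857  0.2973  0.2189] j7 -1.31
```

View pics/w3.png

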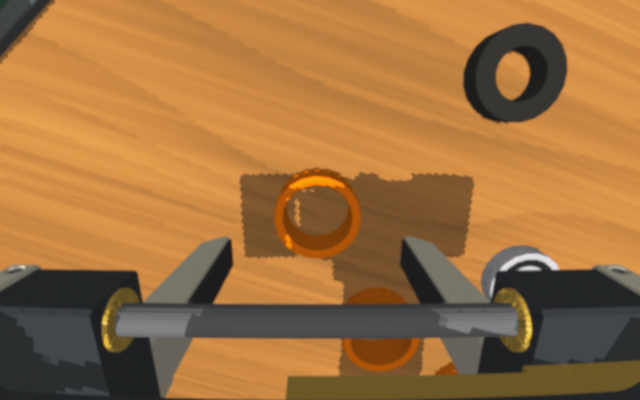

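View 4 shows the ring at (317,212), centred between the fingers, and the fit agrees with the first one. Descend and grip.

```bash
python3 -m handwheel '[{"wx":0,"wy":0,"wz":0,"tx":0,"ty":0,"tz":0.1,"grip":1},{"wx":0,"wy":0,"wz":0,"tx":0,"ty":0,"tz":0.18,"grip":1},{"wx":0,"wy":0,"wz":0,"tx":0,"ty":0,"tz":0.215,"grip":1},{"wx":0,"wy":0,"wz":0,"tx":0,"ty":0,"tz":0.215,"grip":1},{"wx":0,"wy":0,"wz":0,"tx":0,"ty":0,"tz":0.215,"grip":0.5}]' 40
python3 -m handwheel '[{"wx":0,"wy":0,"wz":0,"tx":0,"ty":0,"tz":0,"grip":0.5},{"wx":0,"wy":0,"wz":0,"tx":0,"ty":0,"tz":0,"grip":0.5},{"wx":0,"wy":0,"wz":0,"tx":0,"ty":0,"tz":0,"grip":0.5},{"wx":0,"wy":0,"wz":0,"tx":0,"ty":0,"tz":0,"grip":0.5},{"wx":0,"wy":0,"wz":0,"tx":0,"ty":0,"tz":0,"grip":0.5}]'
python3 - <<'E'
from h import *
rows([.478,-.0565,.25]); print(robot.sense()['grip_width']*93)
E
```

```text
t: 3.45
position: [0.4803, -0.055, 0.0067]
ee_rot: [0.0, 0.988, 0.155, 0.002]
wrist_force: [0.8, -0.6, 0.8]
grip_width: 0.956
t: 3.95
position: [0.4792, -0.0548, 0.0056]
ee_rot: [0.0, 0.988, 0.155, 0.001]
wrist_force: [-1.0, 0.3, 6.4]
grip_width: 0.692
t=3.95 pos [ 0.4792 -0.0548  0.0056] zaxis [ 1.8e-03 -2.0e-04 -1.0e+00] shift m [-0.0012  0.0014 -0.2444] units [-0.003   0.0036 -0.611 ] j7 -1.35
64.34063475050203
```

```bash
python3 -m handwheel '[{"wx":0,"wy":0,"wz":0,"tx":0,"ty":0,"tz":-0.06,"grip":0.5},{"wx":0,"wy":0,"wz":0,"tx":0,"ty":0,"tz":-0.16,"grip":0.5},{"wx":0,"wy":0,"wz":0,"tx":0,"ty":0,"tz":-0.27,"grip":0.5},{"wx":0,"wy":0,"wz":0,"tx":0,"ty":0,"tz":-0.38,"grip":0.5},{"wx":0,"wy":0,"wz":0,"tx":0,"ty":0,"tz":-0.49,"grip":0.5}]'
python3 -m handwheel '[{"wx":0,"wy":0,"wz":0,"tx":0.03,"ty":-0.09,"tz":-0.08,"grip":0.5},{"wx":0,"wy":0,"wz":0,"tx":0.06,"ty":-0.18,"tz":-0.16,"grip":0.5},{"wx":0,"wy":0,"wz":0,"tx":0.09,"ty":-0.28,"tz":-0.24,"grip":0.5},{"wx":0,"wy":0,"wz":0,"tx":0.12,"ty":-0.37,"tz":-0.24,"grip":0.5},{"wx":0,"wy":0,"wz":0,"tx":0.12,"ty":-0.37,"tz":-0.24,"grip":0.5}]'
python3 -m handwheel '[{"wx":0,"wy":0,"wz":0,"tx":0,"ty":0,"tz":0,"grip":0.5},{"wx":0,"wy":0,"wz":0,"tx":0,"ty":0,"tz":0,"grip":0.5},{"wx":0,"wy":0,"wz":0,"tx":0,"ty":0,"tz":0,"grip":0.5}]'
python3 - <<'E'
from h import *
c=cap('wrist'); save(c,'w4.png'); print(c['intrinsics'][0],c['dist_coeffs'])
for q in ('gearbox','hook_left','collar'):
  for d in spotter.recognise(q,'wrist')[:4]: print(q,round(d['conf'],2),d['box'],atz(c,d['box'][:2],0.16))
s=robot.sense(); print(s['t'],s['position'],s['grip_width']*93,s['wrist_force'])
np.save('w4pose.npy',c['pose'])
E
```

```text
t: 4.45
position: [0.4777, -0.0546, 0.2024]
ee_rot: [-0.0, 0.988, 0.155, -0.0]
wrist_force: [1.5, 0.9, -1.1]
grip_width: 0.689
t: 4.95
position: [0.4778, 0.1084, 0.298]
ee_rot: [-0.002, 0.987, 0.161, 0.001]
wrist_force: [0.3, 0.4, -0.3]
grip_width: 0.69
t: 5.25
position: [0.4786, 0.0991, 0.2961]
ee_rot: [0.0, 0.988, 0.154, -0.001]
wrist_force: [-0.1, -0.9, 0.1]
grip_width: 0.689
[328.33610702   0.         316.23332438] [-0.04599405  0.          0.          0.          0.        ]
gearbox 0.87 [204.5, 75.8, 164.2, 151.0] [0.547657   0.22284519 0.16      ]
hook_left 0.78 [150.6, 39.5, 32.0, 10.5] [0.56300259 0.27427026 0.16      ]
collar 0.98 [315.8, 249.4, 131.4, 104.4] [0.42105913 0.08076297 0.16      ]
collar 0.87 [447.4, 265.4, 49.3, 45.4] [ 0.44458266 -0.05312446  0.16      ]
5.45 [0.47872413 0.10004667 0.29648276] 64.19133376291651 [ 0.64543098  0.31656467 -0.81238856]
```

View pics/w4.png

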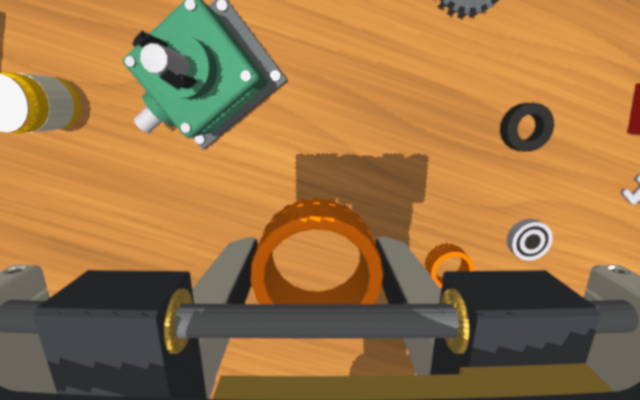

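View 5 shows the collar held at (316,250), the shaft top at about (154,58) with the hooks beside it, and a jar with a white lid at (10,103). Next I'll locate the shaft, the jar and the held ring.

```bash
cat >> h.py <<'E'
def tri(*cu):
    A=np.zeros((3,3));b=np.zeros(3)
    for c,u in cu:
        o,d=ray(c,u); d=d/np.linalg.norm(d); M=np.eye(3)-np.outer(d,d); A+=M; b+=M@o
    return np.linalg.solve(A,b)
def blob(c,uv,r=16,sat=40,val=170):
    hsv=cv2.cvtColor(c['image'],cv2.COLOR_RGB2HSV); m=((hsv[...,1]<sat)&(hsv[...,2]>val)).astype(np.uint8)
    n,l,st,ce=cv2.connectedComponentsWithStats(m); ys,xs=np.nonzero(m)
    i=np.argmin(np.hypot(xs-uv[0],ys-uv[1])); k=l[ys[i],xs[i]]; return ce[k],st[k]
E
python3 - <<'E'
from h import *
w=cap('wrist'); s=cap('side'); t=cap('top')
for c,uv in ((w,(154,58)),(s,(110+115/1.42,170+(402-298)/1.42)),(t,(110+83/1.42,120+85/1.42))):
    for val in (150,200,225):
        ce,st=blob(c,uv,val=val); print(val,ce,st,atz(c,ce,.17))
print('jar',tri((w,(10,103)),(s,(159,369))))
for d in spotter.cut_out('collar','wrist')[:1]:
    print(d['box'],d['conf']); m=d['pixels']; cv2.imwrite('pics/mask.png',m*255)
np.save('p.npy',w['image']); save(s,'s2.png')
# predicted held ring: top rim centre if centred on TCP
p=robot.sense()['position']; print(p, proj(w,[p+[0,0,.027],p-[0,0,.005]]))
r=proj(w,circ(*(p[:2]),p[2]+.027,.032)); print('top rim box',r.min(0),r.max(0))
r=proj(w,circ(*(p[:2]),p[2]+.027,.025)); print('bore rim box',r.min(0),r.max(0))
E
```

```text
150 [155.08744038  58.51828299] [142  44  27  30 629] [0.54911682 0.26413874 0.17      ]
200 [154.6384083   58.49307958] [142  45  26  28 578] [0.54902621 0.26451129 0.17      ]
225 [155.0501002   58.39278557] [143  46  25  26 499] [0.54920536 0.26418877 0.17      ]
150 [190.13375796 247.87261146] [185 238  12  28 157] [0.53507678 0.28081768 0.17      ]
200 [190.5        241.58333333] [185 238  12   8  72] [0.54695278 0.26712871 0.17      ]
225 [190.07272727 241.69090909] [185 238  11   8  55] [0.5474081  0.26777432 0.17      ]
150 [ 91.3032491  226.92779783] [ 79 214  26  27 554] [0.44020154 0.42629361 0.17      ]
200 [ 91.08287293 226.91344383] [ 79 214  26  27 543] [0.44022903 0.42679811 0.17      ]
225 [ 91.00379507 226.98481973] [ 79 214  25  27 527] [0.44006823 0.42696242 0.17      ]
jar [0.45320251 0.46104946 0.08588127]
[448.4, 264.7, 46.1, 40.8] 0.84
[0.47872893 0.10072083 0.29667584] [[314.19539395 275.6749505 ]
 [314.52081875 247.7567422 ]]
top rim box [246.23214487 210.88412033] [382.17497515 332.78395878]
bore rim box [261.08899015 225.75494465] [367.31139106 320.90350535][ WARN:0@5.050] global loadsave.cpp:1063 imwrite_ Unsupported depth image for selected encoder is fallbacked to CV_8U.
```

```bash
python3 -m handwheel '[{"wx":0,"wy":0,"wz":0,"tx":0.06,"ty":-0.07,"tz":0,"grip":0.5},{"wx":0,"wy":0,"wz":0,"tx":0.14,"ty":-0.16,"tz":0,"grip":0.5},{"wx":0,"wy":0,"wz":0,"tx":0.22,"ty":-0.25,"tz":0,"grip":0.5},{"wx":0,"wy":0,"wz":0,"tx":0.27,"ty":-0.31,"tz":0,"grip":0.5},{"wx":0,"wy":0,"wz":0,"tx":0.293,"ty":-0.338,"tz":0,"grip":0.5}]'
python3 -m handwheel '[{"wx":0,"wy":0,"wz":0,"tx":0,"ty":0,"tz":0,"grip":0.5},{"wx":0,"wy":0,"wz":0,"tx":0,"ty":0,"tz":0,"grip":0.5},{"wx":0,"wy":0,"wz":0,"tx":0,"ty":0,"tz":0,"grip":0.5},{"wx":0,"wy":0,"wz":0,"tx":0,"ty":0,"tz":0,"grip":0.5}]'
python3 - <<'E'
from h import *
w=cap('wrist'); save(w,'w5.png')
u=proj(w,[.549,.265,.17])[0]; print(u)
for v in (150,200,225):
    ce,st=blob(w,u,val=v); X=atz(w,ce,.17); print(ce,st,X)
rows([*X[:2],.2])
E
```

```text
t: 6.15
position: [0.5486, 0.2698, 0.2959]
ee_rot: [-0.001, 0.988, 0.158, -0.0]
wrist_force: [0.0, 0.0, -0.4]
grip_width: 0.69
t: 6.55
position: [0.5489, 0.264, 0.2971]
ee_rot: [0.0, 0.988, 0.154, 0.0]
wrist_force: [0.7, -0.4, -0.9]
grip_width: 0.691
[314.69718777 193.06789372]
[309.5 230.5] [308 230   4   2   6] [0.51242091 0.25853972 0.17      ]
[260.49295775 210.74647887] [251 202  20  19 213] [0.5172537  0.30817183 0.17      ]
[260.29411765 210.69117647] [253 205  15  12  68] [0.51724927 0.30836376 0.17      ]
t=6.60 pos [0.5489 0.2642 0.2971] zaxis [ 6.e-04 -4.e-04 -1.e+00] shift m [-0.0167 -0.0518  0.0971] units [-0.0418 -0.1294  0.2427] j7 -1.85
```

View pics/w5.png

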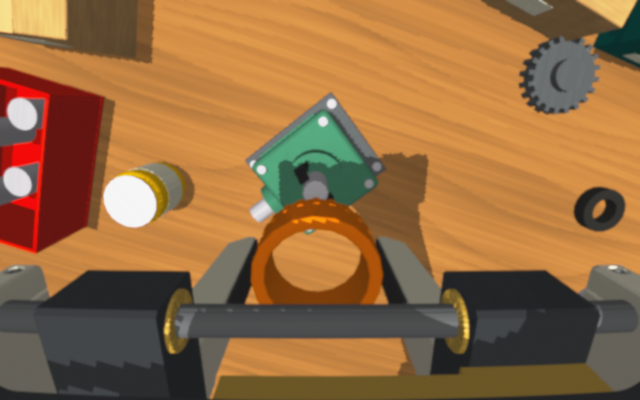

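View 6 shows the shaft in shadow at about (315,187), just beyond the held collar. I'll overlay the model to check that offset.

```bash
python3 - <<'E'
from h import *
w=cap('wrist'); im=w['image'][:,:,::-1].copy()
a=im[130:260,230:410]; a=cv2.resize(a,None,fx=4,fy=4,interpolation=3); b=a.copy()
for z,r,col in ((.17,.012,(0,0,255)),(.12,.031,(255,0,255))):
    p=(proj(w,circ(.549,.265,z,r))-[230,130]+.5)*4-.5
    cv2.polylines(b,[np.round(p).astype(np.int32)],True,col,1)
p=robot.sense()['position']
for z,r in((.027,.025),(.027,.032)):
    q=(proj(w,circ(p[0],p[1],p[2]+z,r))-[230,130]+.5)*4-.5
    cv2.polylines(b,[np.round(q).astype(np.int32)],True,(255,255,0),1)
cv2.imwrite('pics/o5.png',b)
E
```

```text
(no output)
```

View pics/o5.png

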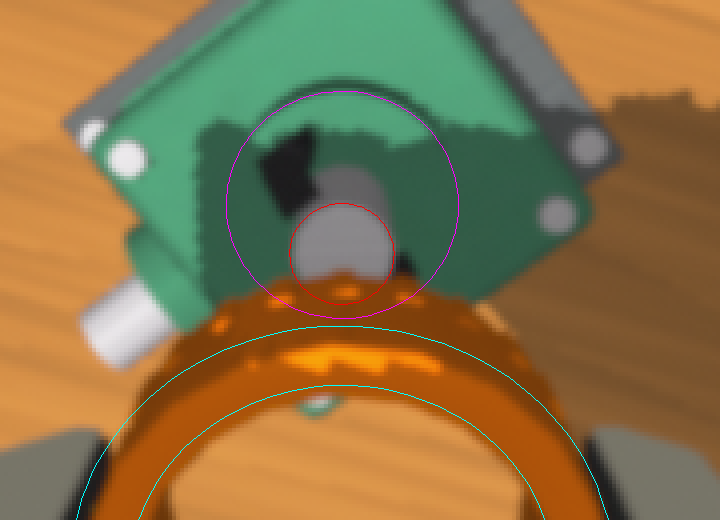

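View 7 shows the shaft-top circle for (0.549, 0.265) lying exactly on the shaft. Next I'll check where the collar sits in the grip, and the z offset, numerically.

```bash
python3 - <<'E'
from h import *
w=cap('wrist'); p=robot.sense()['position']
h=cv2.cvtColor(w['image'],cv2.COLOR_RGB2HSV); m=(h[...,0]<14)&(h[...,1]>190)
m[:190]=0; m[:,:250]=0; m[:,385:]=0; m[300:]=0
rows_=[(v,np.nonzero(m[v])[0][[0,-1]]) for v in (205,210,215,220,225)if m[v].any()]
print(rows_, 'top',[(u,np.nonzero(m[:,u])[0][0]) for u in (290,305,317,330,345)])
for dz in (-.002,0,.002):
    H=cv2.convexHull(np.r_[proj(w,circ(*p[:2],p[2]-.005+dz,.032)),proj(w,circ(*p[:2],p[2]+.027+dz,.032))].astype(np.float32))
    M=cv2.drawContours(np.zeros((400,640),np.uint8),[np.round(H).astype(int)],-1,1,-1)
    print(dz,[(v,np.nonzero(M[v])[0][[0,-1]]) for v in (205,210,215,220,225)],[(u,np.nonzero(M[:,u])[0][0]) for u in (290,305,317,330,345)])
rows([.549,.265,.19]); print(robot.sense()['t'])
E
```

```text
[(205, array([294, 335])), (210, array([293, 346])), (215, array([281, 344])), (220, array([274, 359])), (225, array([273, 363]))] top [(290, np.int64(212)), (305, np.int64(202)), (317, np.int64(199)), (330, np.int64(201)), (345, np.int64(212))]
-0.002 [(205, array([278, 353])), (210, array([273, 357])), (215, array([269, 362])), (220, array([265, 365])), (225, array([263, 367]))] [(290, np.int64(197)), (305, np.int64(193)), (317, np.int64(192)), (330, np.int64(194)), (345, np.int64(200))]
0 [(205, array([279, 351])), (210, array([273, 357])), (215, array([269, 361])), (220, array([266, 364])), (225, array([263, 367]))] [(290, np.int64(198)), (305, np.int64(194)), (317, np.int64(193)), (330, np.int64(195)), (345, np.int64(201))]
0.002 [(205, array([280, 350])), (210, array([274, 356])), (215, array([270, 361])), (220, array([265, 365])), (225, array([263, 367]))] [(290, np.int64(199)), (305, np.int64(195)), (317, np.int64(194)), (330, np.int64(196)), (345, np.int64(202))]
t=6.70 pos [0.5488 0.2647 0.297 ] zaxis [ 4.e-04 -1.e-04 -1.e+00] shift m [ 0.0002 -0.0002  0.107 ] units [ 0.0005 -0.0005  0.2676] j7 -1.86
6.7
```

The collar sits roughly 2 mm toward the tool's -x, which matches the bench measurement, so I'll shift +2 mm in x and start down.

```bash
python3 -m handwheel '[{"wx":0,"wy":0,"wz":0,"tx":0.006,"ty":0,"tz":0.08,"grip":0.5},{"wx":0,"wy":0,"wz":0,"tx":0.006,"ty":0,"tz":0.16,"grip":0.5},{"wx":0,"wy":0,"wz":0,"tx":0.006,"ty":0,"tz":0.24,"grip":0.5},{"wx":0,"wy":0,"wz":0,"tx":0.006,"ty":0,"tz":0.27,"grip":0.5},{"wx":0,"wy":0,"wz":0,"tx":0.006,"ty":0,"tz":0.27,"grip":0.5}]' 50
python3 - <<'E'
from h import *
w=cap('side'); im=w['image'][:,:,::-1]; cv2.imwrite('pics/s3.png',cv2.resize(im[180:340,120:280],None,fx=3.6,fy=3.6,interpolation=3))
rows([.549,.265,.125])
E
```

```text
t: 7.2
position: [0.5502, 0.2655, 0.1872]
ee_rot: [0.001, 0.988, 0.155, -0.002]
wrist_force: [0.5, -0.1, 0.7]
grip_width: 0.689
t=7.25 pos [0.5513 0.2663 0.189 ] zaxis [-0.e+00  1.e-04 -1.e+00] shift m [-0.0026  0.0006  0.064 ] units [-0.0064  0.0014  0.1599] j7 -1.88
```

View pics/s3.png

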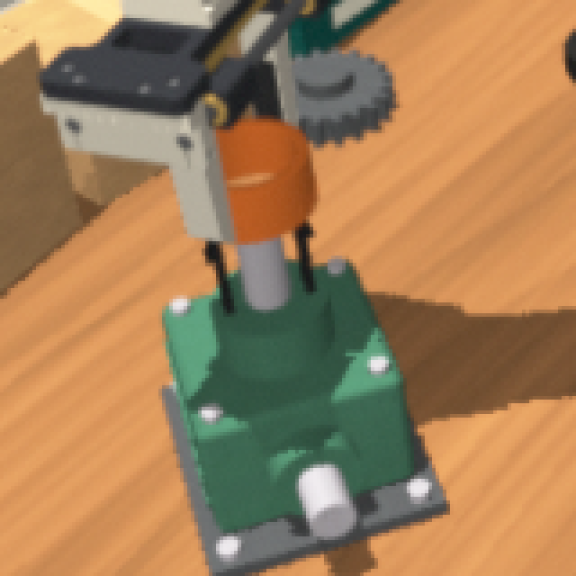

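View 8 shows the collar centred above the shaft and both hooks. Descend slowly.

```bash
python3 -m handwheel '[{"wx":0,"wy":0,"wz":0,"tx":0,"ty":0,"tz":0.02,"grip":0.5},{"wx":0,"wy":0,"wz":0,"tx":0,"ty":0,"tz":0.035,"grip":0.5},{"wx":0,"wy":0,"wz":0,"tx":0,"ty":0,"tz":0.05,"grip":0.5},{"wx":0,"wy":0,"wz":0,"tx":0,"ty":0,"tz":0.065,"grip":0.5},{"wx":0,"wy":0,"wz":0,"tx":0,"ty":0,"tz":0.065,"grip":0.5}]'
```

```text
t: 7.75
position: [0.5513, 0.2661, 0.1626]
ee_rot: [0.0, 0.988, 0.155, 0.0]
wrist_force: [-0.3, -0.6, 2.1]
grip_width: 0.688
```

```bash
python3 -m handwheel '[{"wx":0,"wy":0,"wz":0,"tx":0,"ty":0,"tz":0.015,"grip":0.5},{"wx":0,"wy":0,"wz":0,"tx":0,"ty":0,"tz":0.03,"grip":0.5},{"wx":0,"wy":0,"wz":0,"tx":0,"ty":0,"tz":0.045,"grip":0.5},{"wx":0,"wy":0,"wz":0,"tx":0,"ty":0,"tz":0.06,"grip":0.5},{"wx":0,"wy":0,"wz":0,"tx":0,"ty":0,"tz":0.06,"grip":0.5}]'
python3 -m handwheel '[{"wx":0,"wy":0,"wz":0,"tx":0,"ty":0,"tz":0.01,"grip":0.5},{"wx":0,"wy":0,"wz":0,"tx":0,"ty":0,"tz":0.02,"grip":0.5},{"wx":0,"wy":0,"wz":0,"tx":0,"ty":0,"tz":0.03,"grip":0.5},{"wx":0,"wy":0,"wz":0,"tx":0,"ty":0,"tz":0.035,"grip":0.5},{"wx":0,"wy":0,"wz":0,"tx":0,"ty":0,"tz":0.035,"grip":0.5}]'
```

```text
t: 8.25
position: [0.5505, 0.2661, 0.1371]
ee_rot: [0.0, 0.988, 0.155, -0.001]
wrist_force: [1.1, -0.6, -2.6]
grip_width: 0.689
t: 8.75
position: [0.5511, 0.2665, 0.1257]
ee_rot: [-0.0, 0.988, 0.155, 0.0]
wrist_force: [-1.3, -1.5, 5.8]
grip_width: 0.691
```

```bash
python3 -m handwheel '[{"wx":0,"wy":0,"wz":0,"tx":0,"ty":0,"tz":0.005,"grip":0.5},{"wx":0,"wy":0,"wz":0,"tx":0,"ty":0,"tz":0.007,"grip":0.5},{"wx":0,"wy":0,"wz":0,"tx":0,"ty":0,"tz":0.007,"grip":0.5}]'
python3 - <<'E'
from h import *
s=robot.sense(); print(s['position'],s['wrist_force'],s['moment'])
w=cap('side'); im=w['image'][:,:,::-1]; cv2.imwrite('pics/s4.png',cv2.resize(im[180:340,120:280],None,fx=3.6,fy=3.6,interpolation=3))
E
```

```text
t: 9.05
position: [0.5511, 0.2665, 0.1256]
ee_rot: [0.0, 0.988, 0.155, 0.001]
wrist_force: [-5.7, -2.9, 18.9]
grip_width: 0.692
[0.5510897  0.26646738 0.12560268] [-5.71678596 -2.85493091 18.91701074] [-0.81299381  1.22990785 -0.00157912]
```

View pics/s4.png

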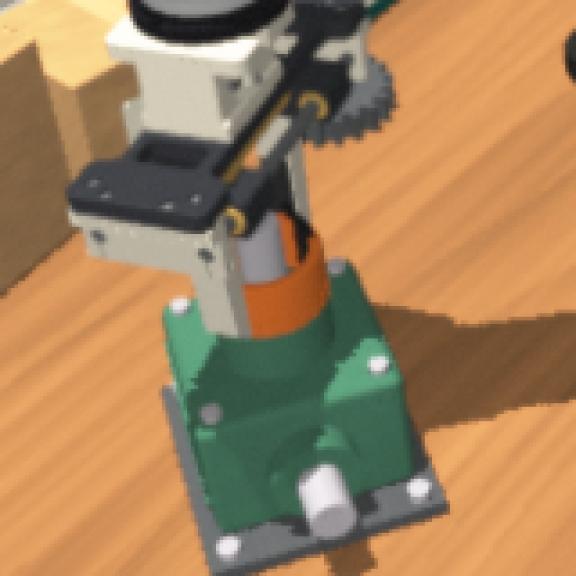

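View 9 shows the collar down on the boss seat: 19 N of reaction and no further travel. Ease off, open and lift.

```bash
python3 -m handwheel '[{"wx":0,"wy":0,"wz":0,"tx":0,"ty":0,"tz":-0.006,"grip":0.5},{"wx":0,"wy":0,"wz":0,"tx":0,"ty":0,"tz":-0.006,"grip":1},{"wx":0,"wy":0,"wz":0,"tx":0,"ty":0,"tz":-0.006,"grip":1},{"wx":0,"wy":0,"wz":0,"tx":0,"ty":0,"tz":-0.006,"grip":1},{"wx":0,"wy":0,"wz":0,"tx":0,"ty":0,"tz":-0.006,"grip":1}]'
python3 -m handwheel '[{"wx":0,"wy":0,"wz":0,"tx":0,"ty":0,"tz":0,"grip":1},{"wx":0,"wy":0,"wz":0,"tx":0,"ty":0,"tz":-0.03,"grip":1},{"wx":0,"wy":0,"wz":0,"tx":0,"ty":0,"tz":-0.1,"grip":1},{"wx":0,"wy":0,"wz":0,"tx":0,"ty":0,"tz":-0.2,"grip":1},{"wx":0,"wy":0,"wz":0,"tx":0,"ty":0,"tz":-0.3,"grip":1}]'
python3 -m handwheel '[{"wx":0,"wy":0,"wz":0,"tx":-0.08,"ty":0.08,"tz":-0.06,"grip":1},{"wx":0,"wy":0,"wz":0,"tx":-0.16,"ty":0.16,"tz":-0.1,"grip":1},{"wx":0,"wy":0,"wz":0,"tx":-0.2,"ty":0.2,"tz":-0.1,"grip":1},{"wx":0,"wy":0,"wz":0,"tx":-0.2,"ty":0.2,"tz":-0.1,"grip":1},{"wx":0,"wy":0,"wz":0,"tx":-0.2,"ty":0.2,"tz":-0.1,"grip":1}]'
python3 - <<'E'
from h import *
w=cap('side'); im=w['image'][:,:,::-1]; a=cv2.resize(im[200:300,150:250],None,fx=4,fy=4,interpolation=3)
c=cap('wrist'); u=proj(c,[.549,.265,.15])[0].astype(int); print(u)
x0,y0=max(u[0]-50,0),max(u[1]-50,0); b=cv2.resize(c['image'][y0:y0+100,x0:x0+100,::-1],(400,400),interpolation=3)
cv2.imwrite('pics/end.png',np.hstack([a,b]))
for n,cc in (('side',w),('wrist',c)):
  for d in spotter.cut_out('collar',n):
    p=proj(cc,[.549,.265,.14])[0]
    if np.hypot(*(np.array(d['box'][:2])-p))<30:
        r=np.r_[proj(cc,circ(.549,.265,.12,.032)),proj(cc,circ(.549,.265,.152,.032))]; print(n,d['conf'],d['box'],'seated model',(r.min(0)+r.max(0))/2,r.max(0)-r.min(0))
E
```

```text
t: 9.6
position: [0.5509, 0.2663, 0.1237]
ee_rot: [0.0, 0.988, 0.155, -0.0]
wrist_force: [0.7, 0.1, 0.6]
grip_width: 0.971
t: 10.1
position: [0.5508, 0.2662, 0.2462]
ee_rot: [-0.0, 0.988, 0.155, -0.0]
wrist_force: [0.9, 1.0, 0.0]
grip_width: 0.996
t: 10.6
position: [0.4997, 0.1661, 0.2852]
ee_rot: [-0.0, 0.988, 0.155, 0.001]
wrist_force: [-0.2, 0.4, 0.5]
grip_width: 0.996
[227 107]
side 0.96 [193.8, 262.6, 36.5, 30.7] seated model [192.89034636 255.15244299] [36.91416757 35.43170481]
wrist 0.69 [230.8, 103.7, 78.6, 76.9] seated model [229.92819932 106.26260643] [77.42949343 75.03424129]
```

View pics/end.png

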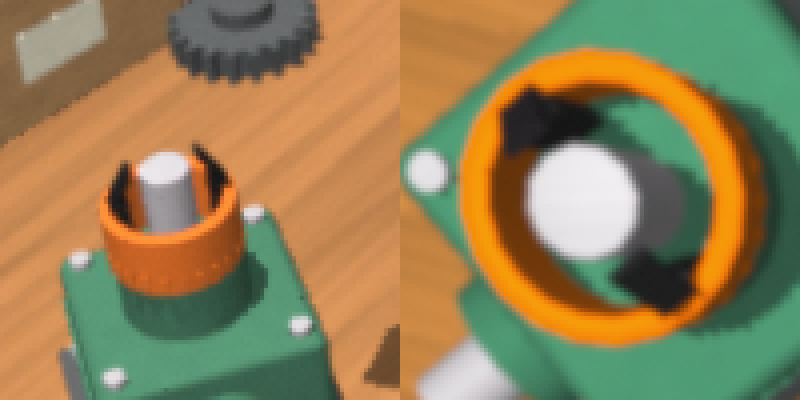

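View 10 shows the collar low on the boss, with both black hooks standing over its rim. I'll do one enlarged check of the barbs against the model.

```bash
python3 - <<'E'
from h import *
c=cap('wrist'); x0,y0=185,60
a=cv2.resize(c['image'][y0:y0+90,x0:x0+90,::-1],None,fx=6,fy=6,interpolation=3)
def pl(z,r,col): cv2.polylines(a,[np.round((proj(c,circ(.549,.265,z,r))-[x0,y0]+.5)*6-.5).astype(np.int32)],True,col,1)
pl(.152,.025,(255,0,0)); pl(.155,.028,(0,0,255)); pl(.152,.032,(255,0,255)); pl(.17,.012,(0,255,0))
cv2.imwrite('pics/bar.png',a); print(robot.sense()['t'])
E
```

```text
10.85
```

View pics/bar.png

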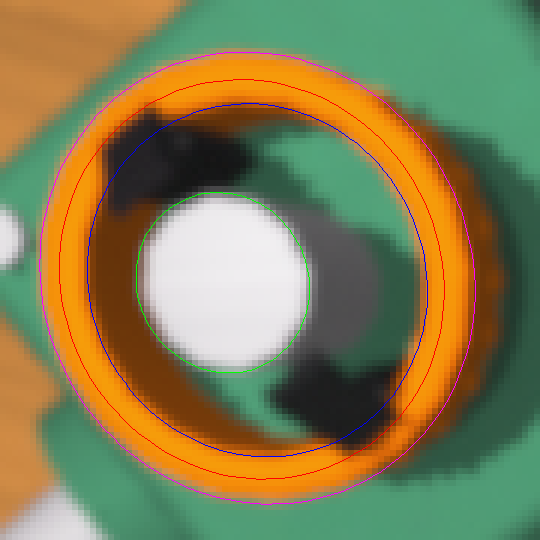

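View 11 shows the rim circle matching the model at seat + 32 mm. The barb edges reach past the bore, but I can't tell by how much, so I'll fit the hook bend numerically.

```bash
python3 - <<'E'
from h import *
c=cap('wrist'); im=c['image']; x0,y0=185,60; S=8
big=cv2.resize(im[y0:y0+90,x0:x0+90],None,fx=S,fy=S,interpolation=cv2.INTER_CUBIC)
blk=(big.max(2)<62)
C=np.array([.549,.265,.12])
def hook(yaw,b,ri):
    P=[(.024,.0),(.024,.035),(.028,.035),(.017,.055),(ri,.055),(ri,0)]
    q=[(.0+np.cos(b)*(r-.022)-np.sin(b)*z+.022, np.sin(b)*(r-.022)+np.cos(b)*z) for r,z in P]
    e=np.array([-np.sin(yaw),np.cos(yaw),0]); f=np.array([np.cos(yaw),np.sin(yaw),0])
    return [[C+e*r+f*w+[0,0,z] for r,z in q] for w in(-.006,.006)]
def draw(yaw,b,ri):
    M=np.zeros(blk.shape,np.uint8); H=hook(yaw,b,ri)
    A=[np.round((proj(c,np.array(h))-[x0,y0]+.5)*S-.5).astype(np.int32) for h in H]
    for p in A: cv2.fillPoly(M,[p],1)
    n=len(A[0])
    for i in range(n):
        j=(i+1)%n; cv2.fillConvexPoly(M,cv2.convexHull(np.array([A[0][i],A[0][j],A[1][j],A[1][i]])),1)
    return M
cen=(proj(c,C+[0,0,.035])[0]-[x0,y0])*S; yy,xx=np.mgrid[:blk.shape[0],:blk.shape[1]]
near=np.hypot(xx-cen[0],yy-cen[1])<215
blk&=near
out=cv2.cvtColor(big,cv2.COLOR_RGB2BGR)
up=yy<cen[1]
for nm,reg,off in (('upper-left',up,0),('lower-right',~up,np.pi)):
    best=[]
    for yaw in np.radians(np.arange(0,360,4)):
        for b in np.arange(-.02,.2,.02):
            for ri in (.017,.020):
                M=draw(yaw,b,ri)>0
                M=M&near&reg; B=blk&reg; best.append(((M&B).sum()/(M|B).sum(),np.degrees(yaw),b,ri))
    best.sort(reverse=True); print(nm,[tuple(np.round(x,3)) for x in best[:6]])
    for b,col in ((0,(0,0,255)),(.1,(255,0,0))):
        M=draw(np.radians(best[0][1]),b,best[0][3]); cs,_=cv2.findContours(M,cv2.RETR_EXTERNAL,2); cv2.drawContours(out,cs,-1,col,1)
cv2.imwrite('pics/fit.png',out[:600])
E
```

```text
upper-left [(np.float64(0.871), np.float64(324.0), np.float64(0.04), np.float64(0.02)), (np.float64(0.849), np.float64(324.0), np.float64(0.02), np.float64(0.02)), (np.float64(0.841), np.float64(324.0), np.float64(0.06), np.float64(0.02)), (np.float64(0.834), np.float64(320.0), np.float64(0.06), np.float64(0.02)), (np.float64(0.821), np.float64(324.0), np.float64(0.0), np.float64(0.02)), (np.float64(0.81), np.float64(320.0), np.float64(0.08), np.float64(0.02))]
lower-right [(np.float64(0.789), np.float64(148.0), np.float64(0.02), np.float64(0.02)), (np.float64(0.774), np.float64(144.0), np.float64(0.02), np.float64(0.02)), (np.float64(0.744), np.float64(152.0), np.float64(0.02), np.float64(0.02)), (np.float64(0.738), np.float64(144.0), np.float64(0.04), np.float64(0.02)), (np.float64(0.73), np.float64(148.0), np.float64(0.0), np.float64(0.02)), (np.float64(0.722), np.float64(148.0), np.float64(0.04), np.float64(0.02))]
```

The fitted bends are about 0.04 and 0.02 rad, against roughly 0.09 if the bore still held the barbs in. So both hooks are out, and the gripper is clear.

```bash
python3 -c "
from workcell import robot,finish_job
s=robot.sense();print(s['t'],s['wrist_force'],s['grip_width']);print(finish_job())"
```

```text
10.9 [ 0.73956248 -0.1722655   0.33901065] 1.0036345998760512
the job is handed in; nothing more can be done
None
```

The leftmost orange collar is on the gearbox seat and both snap hooks look clicked out over its rim. I handed the job in at t = 10.9 s; the hand-in reports no verdict.

I gripped the collar (64 mm measured between the jaws) and pushed it straight down over the shaft and hooks. It stopped about 0.6 mm above the nominal seat height, with 19 N of reaction and no further travel. I then eased off, opened the gripper and moved clear.

**Last checks:**
- **Seating:** in the wrist picture the rim matched the fully seated model, with its top 32 mm above the seat.
- **Hooks:** the fitted bends were about 0.04 and 0.02 rad, against roughly 0.09 if the bore still held the barbs in. The fit is coarse, but both barbs visibly reach over the rim.
- **Contact:** wrist force was below 1 N and the gripper was fully open at hand-in.

**What failed or disagreed:**
- My first three moves were refused because the rows lacked some keys; nothing moved.
- The network's box for the seated collar in the side picture sat about 5 px lower than the model, though the picture itself agreed with the model.
- I could not fix exactly how the collar sat in the grip (estimates from 1.4 to 4 mm off centre); I corrected by about 2 mm, and it went on without trouble.

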